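# Antenna mount nuts into their dishes by size

### The arm

A 7-joint arm with a two-finger parallel gripper is mounted at the origin on the work surface. World frame = base frame: x ahead of the robot, y to its left, z up, the work surface at z = 0. Lengths are in m, angles in rad, forces in N, time in s.
With the tool pointing down it reaches from about 0.425 to 0.925 m from the base axis. Payload 6.8 kg.
Tool frame: the origin (TCP) lies midway between the tips of the shut fingers; the grasp point (between the pads) lies 19 mm behind it; x points along the fingers, y is the direction in which the jaws open and shut, and the axes are right-handed (so a half turn about x gives the same grasp; the last joint's range is limited). The gripper opens to 85 mm and grips with 20 to 120 N. Pads are 22 mm wide; open, the fingers measure 114 mm over their backs; the gripper's body (76 mm by 85 mm) begins 54 mm behind the grasp point. The pads swing forward as they close: fully open they stand 13 mm farther back than shut.
Start: joints at [0.995, 0.477, 0.022, 1.555, -0.011, 1.109, -0.083], TCP at [0.304, -0.602, 0.193] pointing down, gripper open.
Joint ranges: [-2.96, 2.96], [-0.34, 2.1], [-1.41, 1.46], [0.24, 2.44], [-1.37, 4.51], [0.17, 1.92], [-2.96, 2.96]. Speed limits (rad/s): [2.39, 2.39, 3.14, 3.14, 3.14, 3.14, 3.14].

### API

Orientations are given as a rotation vector (axis times angle).
In Python, from bench import r, viewer, nets gives the robot as it stands.
- The arm moves only by the shell command python3 -m pendant 'ROWS' [FORCE]. ROWS is JSON, one flat list of numbers, 5 for each row, row after row: the finger opening in mm, from 0 to 85.4, then the shift along the tool's x, y, z in mm, then the turn about the tool's x in rad. A call has 1 to 20 rows; each row shifts and turns the commanded pose from where the row before left it, along the tool's axes as they then stand; what a row does not reach is not made up. A row lasts 1/8 s, in which the tool goes at most 62.5 mm and 10.7 degrees, less where a joint would pass 70% of its speed; a pose out of reach is approached as far as the arm can. A call with a gripper value outside its range is refused whole. The fingers move at their own pace and stop on an object; FORCE is the grip in N (left out, the last holds). Time passes only in rows, so rows that do not move let the fingers close. It gives the time, the measured TCP pose, the force and the opening at its end, in the units of the state.
- r.get_obs(): the state, without advancing time (a new reading comes with each control period).
- viewer.grab_frame(name): name is "side" or "top" or "wrist"; returns (picture, depth): 400x640x3 uint8, red, green, blue; 400x640 float32, m along the optical axis (not along the pixel's ray), 0 where there is no reading.
- viewer.calibration(name): a dict with "mtx" (3x3 intrinsics, pixels), "world_to_cam" (4x4, takes a point from world to camera coordinates). Camera axes: x right, y up, looking along -z (the intrinsics and any distortion apply to the point x, -y, -z); pixel columns grow to the right and rows downward; lengths in m; the calibration is good to about 2 mm. The wrist camera is an equidistant fisheye: a pixel r from the principal point sees the ray r / f radians off the axis. A picture is of the moment at which its call begins: read the wrist's pose just before it. calibration takes no time and is no camera call; for the wrist camera it gives the pose at the moment of the call.
- r.hand_in(): hands the job in, once; it reports no verdict.
Trained networks look in the newest picture that a camera, given by its name, has taken for a name from the list of things; names that differ only in an ending like _2 or _b are one class to them, and where a whole thing is asked for, a point or a joint stands for the part that bears it (a point fixed in the world has none). Each returns a list of dicts, best first, with "score" (0 to 1); they miss things now and then, are a little off and sometimes report something else, mostly with a low value. They report only what shows in the picture. A call takes as long as a camera call. They do not tell look-alikes from the thing itself.
- nets.look_for(name, camera): "location" ([x, y, z] in m, in world coordinates, good to about 4 mm: the middle of the surface that is visible of it).
- nets.silhouettes(name, camera): "mask" (400x640 bool, what is visible of it).
The state is a dict: "clock": time; "joints": joint angles; "qvel": joint speeds; "tau": joint torques, N m; "tcp_pos": TCP position; "orientation": TCP orientation; "contact_force": force on the tool from outside, world axes, zero at the start; "moment": the same for the moment, N m; "grip_width": finger opening in m.
Only numpy, scipy, OpenCV 4.12 (cv2) and the standard library are available. Lean on these libraries where they do the work, as an engineer would, in place of code of your own. Each camera call takes 0.05 s, during which the arm holds its last target. There are 200 camera calls.

### The job

Pick the four bronze hexagon nuts out of the clutter on the counter and set each one flat in the shallow round black-lined aluminium dish of its own size rank: the largest nut in the largest dish, the next in the next, down to the smallest nut in the smallest dish. Leave the two round bronze collars where they stand.

Things in the scene. Friction and masses are not known exactly. Their poses are not given: they have to be found in the camera images.
- nut_xl: The largest of the four loose bronze hexagon nuts, lying flat on the counter: 60 mm across flats, 69.3 mm across corners, bore 32 mm, 30 mm high, about 570 g. Origin at the centre of its underside, z up along the bore, x square to one flat (flats face 0, 60, 120.. degrees from x).
- nut_l: The second largest of the four loose bronze hexagon nuts, lying flat on the counter: 47 mm across flats, 54.3 mm across corners, bore 24 mm, 28 mm high, about 340 g. Origin at the centre of its underside, z up along the bore, x square to one flat (flats face 0, 60, 120.. degrees from x).
- nut_m: The second smallest of the four loose bronze hexagon nuts, lying flat on the counter: 34 mm across flats, 39.3 mm across corners, bore 16 mm, 26 mm high, about 170 g. Origin at the centre of its underside, z up along the bore, x square to one flat (flats face 0, 60, 120.. degrees from x).
- nut_s: The smallest of the four loose bronze hexagon nuts, lying flat on the counter: 22 mm across flats, 25.4 mm across corners, bore 10 mm, 24 mm high, about 62 g. Origin at the centre of its underside, z up along the bore, x square to one flat (flats face 0, 60, 120.. degrees from x).
- dish_xl: The largest of the four round shallow aluminium dishes with a black lining, fixed to the counter: 99 mm outside, 93 mm inside diameter, rim 8 mm high, floor 3 mm thick. Origin at the centre of its underside on the counter, z up.
- dish_l: The second largest of the four round shallow aluminium dishes with a black lining, fixed to the counter: 85 mm outside, 79 mm inside diameter, rim 8 mm high, floor 3 mm thick. Origin at the centre of its underside on the counter, z up.
- dish_m: The second smallest of the four round shallow aluminium dishes with a black lining, fixed to the counter: 70 mm outside, 64 mm inside diameter, rim 8 mm high, floor 3 mm thick. Origin at the centre of its underside on the counter, z up.
- dish_s: The smallest of the four round shallow aluminium dishes with a black lining, fixed to the counter: 56 mm outside, 50 mm inside diameter, rim 8 mm high, floor 3 mm thick. Origin at the centre of its underside on the counter, z up.
- collar_big: Loose round thin-walled bronze collar (not a nut): 48 mm outside, 40 mm bore, 26 mm high, standing flat. To be left alone. Origin at the centre of its underside, z up.
- collar_small: Loose round thin-walled bronze collar (not a nut): 38 mm outside, 31 mm bore, 24 mm high, standing flat. To be left alone. Origin at the centre of its underside, z up. The nuts, dishes and collars stand mixed with a black heat sink and a steel tuner can (both under 66 mm long and 25 mm high), at least 105 mm from centre to centre.
Things that resemble listed ones, but are neither listed nor needed, are in the scene too. What is shaped like the nut_l but blue is not meant.

How it is judged:
At the end, for the whole second after the job is handed in: Each nut lies flat (within 0.1 rad) on the floor of the dish of its own size rank: its origin within 15 mm sideways of the dish's origin and no more than 6 mm above it (the floor is at 3 mm), at rest; both collars are within 15 mm of where they started (horizontal distance between nut_xl and dish_xl below 0.015 m and z of nut_xl in the frame of dish_xl below 0.006 m and angle between each of nut_xl, nut_l, nut_m, nut_s's own z axis and vertical below 0.1 rad and linear speed of each of nut_xl, nut_l, nut_m, nut_s below 0.02 m/s and horizontal distance between nut_l and dish_l below 0.015 m and z of nut_l in the frame of dish_l below 0.006 m and horizontal distance between nut_m and dish_m below 0.015 m and z of nut_m in the frame of dish_m below 0.006 m and horizontal distance between nut_s and dish_s below 0.015 m and z of nut_s in the frame of dish_s below 0.006 m and distance of each of collar_big, collar_small from where it was at the start of the episode below 0.015 m); the robot touches nothing.
It fails at once if a round collar is moved more than 15 mm (distance of any of collar_big, collar_small from where it was at the start of the episode above 0.015 m).
It also fails if it takes over 96 s, if anything falls off the work surface, if the arm or the gripper's body presses on something with over 40 N, if the wrist force passes 120 N, or if a joint passes its speed limit or range.

## Working session

There is one attempt and no reset: what is moved stays moved. The work goes in short steps, Python scripts to look and compute and a shell command to move; the robot and the scene stay as the last step left them, time stands still between calls to the robot, and variables do not carry over. Pictures are saved under pics/ and viewed, about 12 in all and at most 16, crops included, and the job is handed in when it is done.

```bash
ls; mkdir -p pics
python3 - <<'E'
from bench import r, viewer, nets
import cv2
o=r.get_obs();print(o)
for n in("top","side"):
    p,d=viewer.grab_frame(n);cv2.imwrite(f"pics/{n}0.png",p[:,:,::-1])
    c=viewer.calibration(n);print(n,c)
E
```

```text
pics
{'clock': 0.0, 'joints': array([ 0.99489728,  0.4778207 ,  0.02234141,  1.5564349 , -0.01152751,
        1.10931101, -0.08310457]), 'qvel': array([ 6.39045329e-04, -2.21163695e-04,  6.63275829e-04, -6.24462021e-04,
       -6.21930265e-04,  7.42390712e-05,  1.14368766e-03]), 'tau': array([-3.78970235e-04, -5.96448076e+01,  1.60792049e+00, -2.81201416e+01,
        1.25051202e-02,  9.34409327e-03, -1.02103900e-05]), 'tcp_pos': array([ 0.30406446, -0.60189593,  0.19181899]), 'orientation': array([ 1.96111433,  0.46916939, -1.96219945]), 'contact_force': array([ 0.29139759, -0.24917404, -0.34437509]), 'moment': array([ 0.00613969,  0.01300618, -0.00964718]), 'grip_width': 0.0854238631785636}
top {'mtx': array([[480.00883315,   0.        , 318.27536367],
       [  0.        , 480.00883315, 206.28420688],
       [  0.        ,   0.        ,   1.        ]]), 'world_to_cam': array([[ 0.02576567, -0.9996421 ,  0.00719769, -0.01673902],
       [ 0.98547765,  0.02660812,  0.16770753, -0.57751844],
       [-0.16783902,  0.00277206,  0.98581052, -1.26674727],
       [ 0.        ,  0.        ,  0.        ,  1.        ]])}
side {'mtx': array([[363.50176485,   0.        , 321.58370397],
       [  0.        , 363.50176485, 197.84667705],
       [  0.        ,   0.        ,   1.        ]]), 'world_to_cam': array([[ 0.98851366, -0.15032858, -0.01555856, -0.55879901],
       [ 0.11234388,  0.66204759,  0.74099382, -0.09711406],
       [-0.10109204, -0.73423042,  0.67133158, -0.97846682],
       [ 0.        ,  0.        ,  0.        ,  1.        ]])}
```

View pics/top0.png

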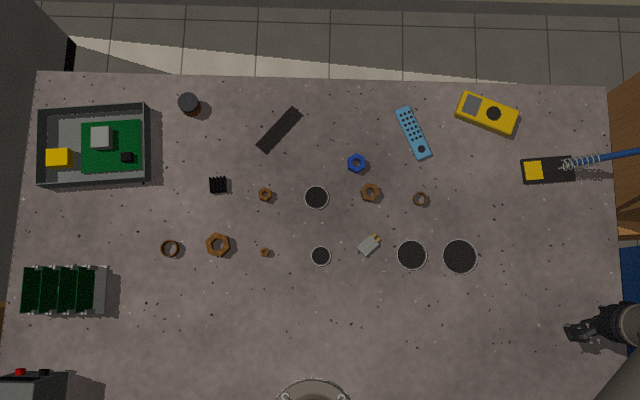

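Run:
```python
from bench import r, viewer, nets
import numpy as np
c=viewer.calibration("top");T=c["world_to_cam"];K=c["mtx"]
for n in "nut_xl nut_l nut_m nut_s dish_xl dish_l dish_m dish_s collar_big collar_small".split():
    for q in nets.look_for(n,"top"):
        l=np.array(q["location"]);x=T[:3,:3]@l+T[:3,3];u=K@[x[0],-x[1],-x[2]];print(n,round(q["score"],2),l.round(3),(u[:2]/u[2]).round())
print(r.get_obs()["clock"])
```

```text
nut_xl 0.88 [0.465 0.273 0.029] [217. 245.]
nut_l 0.67 [0.606 0.151 0.022] [264. 196.]
nut_l 0.62 [ 0.627 -0.144  0.025] [370. 192.]
nut_l 0.58 [ 0.71  -0.105  0.025] [356. 163.]
nut_m 0.67 [0.606 0.151 0.022] [264. 196.]
nut_m 0.62 [ 0.627 -0.144  0.025] [370. 192.]
nut_m 0.58 [ 0.71  -0.105  0.025] [356. 163.]
nut_s 0.67 [0.606 0.151 0.022] [264. 196.]
nut_s 0.62 [ 0.627 -0.144  0.025] [370. 192.]
nut_s 0.58 [ 0.71  -0.105  0.025] [356. 163.]
dish_xl 0.62 [ 0.455 -0.396  0.005] [458. 256.]
dish_l 0.89 [0.609 0.004 0.006] [316. 198.]
dish_l 0.8 [ 0.451 -0.265  0.004] [411. 256.]
dish_l 0.7 [ 0.445 -0.01   0.   ] [320. 256.]
dish_m 0.89 [0.609 0.004 0.006] [316. 198.]
dish_m 0.8 [ 0.451 -0.265  0.004] [411. 256.]
dish_m 0.7 [ 0.445 -0.01   0.   ] [320. 256.]
dish_s 0.89 [0.609 0.004 0.006] [316. 198.]
dish_s 0.8 [ 0.451 -0.265  0.004] [411. 256.]
dish_s 0.7 [ 0.445 -0.01   0.   ] [320. 256.]
collar_big 0.54 [0.451 0.408 0.024] [168. 249.]
collar_small 0.61 [ 0.615 -0.287  0.02 ] [420. 198.]
collar_small 0.53 [ 0.625 -0.143  0.028] [369. 192.]
0.6
```

The top view shows the nuts as xl (217,245), l (370,192), m (264,195) and s (264,252). The blue look-alike is at (356,163), and the collars are at (170,249) and (421,199). The dishes are xl (459,256), l (411,255), m (316,197) and s (320,256). Next I'll fit model outlines to the masks and check them in an enlarged crop.

```bash
cat > fit.py <<'E'
import numpy as np, cv2
from scipy.optimize import minimize
H={"nut_xl":(60,30),"nut_l":(47,28),"nut_m":(34,26),"nut_s":(22,24)}
C={"dish_xl":(99,8),"dish_l":(85,8),"dish_m":(70,8),"dish_s":(56,8),"collar_big":(48,26),"collar_small":(38,24)}
def outline(n,x,y,th,z0=0):
    if n in H: a=th+np.pi/6+np.arange(6)*np.pi/3; R=H[n][0]/np.sqrt(3); h=H[n][1]
    else: a=np.linspace(0,2*np.pi,60); R=C[n][0]/2; h=C[n][1]
    p=np.c_[x+R/1e3*np.cos(a),y+R/1e3*np.sin(a)]
    return np.r_[np.c_[p,0*a+z0],np.c_[p,0*a+z0+h/1e3]]
def proj(cal,P,fish=False):
    T=cal["world_to_cam"];K=cal["mtx"];q=P@T[:3,:3].T+T[:3,3];q=q*[1,-1,-1]
    if fish:
        s=np.hypot(q[:,0],q[:,1]);k=np.arctan2(s,q[:,2])/np.maximum(s,1e-9);q=np.c_[q[:,:2]*k[:,None],0*s+1]
    u=q@K.T;return u[:,:2]/u[:,2:]
def fit(n,mask,cal,xy,fish=False,z0=0):
    ys,xs=np.nonzero(mask);pad=25;o=np.array([xs.min()-pad,ys.min()-pad]);S=4
    m=np.zeros((np.ptp(ys)+2*pad,np.ptp(xs)+2*pad),np.uint8);m[ys-o[1],xs-o[0]]=255
    m=(cv2.resize(m,None,fx=S,fy=S,interpolation=cv2.INTER_LINEAR)>127).astype(np.uint8)
    m=cv2.fillPoly(np.zeros_like(m),[max(cv2.findContours(m,0,2)[0],key=cv2.contourArea)],1)
    def cost(v):
        u=(proj(cal,outline(n,v[0],v[1],v[2],z0),fish)-o+.5)*S-.5
        k=cv2.fillPoly(np.zeros_like(m),[np.round(cv2.convexHull(u.astype(np.float32))*16).astype(np.int32)],1,shift=4)
        return 1-(k&m).sum()/max((k|m).sum(),1)
    best=None
    for th in ([-.4,-.1,.2,.4] if n in H else [0]):
        s=np.array([[xy[0],xy[1],th]]*4)+np.array([[0,0,0],[.01,0,0],[0,.01,0],[0,0,.25]])
        b=minimize(cost,s[0],method="Nelder-Mead",options=dict(initial_simplex=s,xatol=1e-4,fatol=1e-4))
        if best is None or b.fun<best.fun:best=b
    th=(best.x[2]+np.pi/6)%(np.pi/3)-np.pi/6
    return np.array([best.x[0],best.x[1],th]),1-best.fun
def bronze(p,c,rad):
    h=cv2.cvtColor(p,cv2.COLOR_RGB2HSV);m=((h[...,0]<18)&(h[...,1]>90)).astype(np.uint8)
    w=np.zeros_like(m);cv2.circle(w,tuple(int(i) for i in c),rad,1,-1);m&=w
    k,l,s,_=cv2.connectedComponentsWithStats(m);return l==1+np.argmax(s[1:,4])
E
python3 - <<'E'
from bench import r, viewer, nets
from fit import *
p,d=viewer.grab_frame("top");cal=viewer.calibration("top")
g={"nut_xl":(.465,.273),"nut_l":(.627,-.144),"nut_m":(.606,.151),"nut_s":(.45,.148),"collar_big":(.451,.408),"collar_small":(.615,-.287)}
out=cv2.resize(p[:,:,::-1].copy(),None,fx=4,fy=4,interpolation=cv2.INTER_CUBIC)
def draw(n,v):
    u=(proj(cal,outline(n,*v))+.5)*4;k=len(u)//2
    for q in(u[:k],u[k:]):cv2.polylines(out,[q.astype(np.int32)],1,(0,255,0),1)
for n,xy in g.items():
    c=proj(cal,np.array([[*xy,.015]]))[0];m=bronze(p,c,18);v,s=fit(n,m,cal,xy);print(n,m.sum(),v.round(4),round(s,3));draw(n,v)
gd={"dish_xl":(.455,-.396),"dish_l":(.451,-.265),"dish_m":(.609,.004),"dish_s":(.445,-.01)}
for n,xy in gd.items():
    L=nets.silhouettes(n,"top");c=proj(cal,np.array([[*xy,.005]]))[0]
    L=[q["mask"] for q in L if q["mask"][int(c[1]),int(c[0])]]
    if not L:print(n,"none");continue
    v,s=fit(n,L[0],cal,xy);print(n,L[0].sum(),v.round(4),round(s,3));draw(n,v)
w=out[4*150:4*280,4*145:4*485];cv2.imwrite("pics/crop.png",cv2.resize(w,(800,306),interpolation=cv2.INTER_AREA))
E
```

```text
nut_xl 351 [ 0.4685  0.2748 -0.232 ] 0.933
nut_l 215 [ 0.6285 -0.1453 -0.1891] 0.925
nut_m 122 [ 0.615   0.1514 -0.2699] 0.891
nut_s 54 [ 0.4534  0.1452 -0.0471] 0.888
collar_big 136 [0.4553 0.4081 0.0746] 0.915
collar_small 86 [ 0.6151 -0.2878  0.0423] 0.889
dish_xl 967 [ 0.454  -0.3976  0.1014] 0.939
dish_l 745 [ 0.4557 -0.2654 -0.0363] 0.968
dish_m 489 [ 0.611   0.0048 -0.0227] 0.966
dish_s 335 [ 0.4465 -0.011   0.0919] 0.962
```

View pics/crop.png

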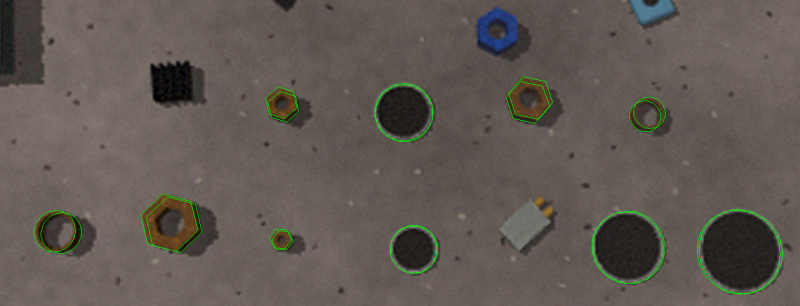

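```bash
cat > plan.py <<'E'
import sys,numpy as np
from scipy.spatial.transform import Rotation as Ro
from bench import r
# plan.py x y z [flat heading rad]: turn about tool x first, then the tool shift in mm
a=[float(v) for v in sys.argv[1:]]
o=r.get_obs();R=Ro.from_rotvec(o["orientation"]).as_matrix();p=o["tcp_pos"]
h=np.arctan2(R[1,1],R[0,1])
print("t",o["clock"],"tcp",p.round(4),"xaxis",R[:,0].round(3),"jaw deg",np.degrees(h).round(1),"w",o["grip_width"].round(4),"F",o["contact_force"].round(1),"q7",o["joints"][6].round(2))
if len(a)>2:
    ts=[0]
    if len(a)>3: ts=[((a[3]+k*np.pi/3-h+np.pi)%(2*np.pi)-np.pi) for k in range(6)]
    for t in sorted(ts,key=abs)[:3]: # tool x is down: turn about tool x is -t about world z
        R2=R@Ro.from_rotvec([-t,0,0]).as_matrix()
        print("turn",round(-t,3),"shift",(R2.T@(np.array(a[:3])-p)*1e3).round(1))
E
python3 plan.py .4685 .2748 .1 -.232
```

```text
Traceback (most recent call last):
  File "plan.py", line 8, in <module>
    print("t",o["clock"],"tcp",p.round(4),"xaxis",R[:,0].round(3),"jaw deg",np.degrees(h).round(1),"w",o["grip_width"].round(4),"F",o["contact_force"].round(1),"q7",o["joints"][6].round(2))
                                                                                                       ^^^^^^^^^^^^^^^^^^^^^
AttributeError: 'float' object has no attribute 'round'
```

```bash
sed -i 's/o\["grip_width"\].round(4)/round(o["grip_width"],4)/' plan.py
python3 plan.py .4685 .2748 .1 -.232
```

```text
t 0.85 tcp [ 0.3044 -0.6025  0.1928] xaxis [-0. -0. -1.] jaw deg -63.2 w 0.0853 F [-0.2  0.4 -0. ] q7 -0.08
turn 0.176 shift [  92.8 -793.1 -409.4]
turn -0.871 shift [  92.8  -42.  -891.5]
turn 1.223 shift [  92.8 -751.1  482.1]
```

```bash
python3 -m pendant '[85,0,0,0,0.176, 85,5,0,-50,0, 85,5,0,-50,0, 85,5,0,-50,0, 85,5,0,-50,0, 85,5,-56.6,-15,0, 85,5,-56.6,-15,0, 85,5,-56.6,-15,0, 85,5,-56.6,-15,0, 85,5,-56.6,-15,0, 85,5,-56.6,-15,0, 85,5,-56.6,-15,0, 85,5,-56.6,-15,0, 85,5,-56.6,-15,0, 85,5,-56.6,-15,0, 85,5,-56.6,-15,0, 85,5,-56.6,-15,0, 85,5,-56.6,-15,0, 85,5,-56.6,-15,0, 85,0,0,0,0]' 80; python3 plan.py .4685 .2748 .006 -.232
```

```text
clock: 3.35
tcp_pos: [0.4677, 0.2805, 0.1029]
orientation: [2.062, 0.315, -2.061]
contact_force: [0.0, -0.6, -0.3]
grip_width: 0.085
t 3.35 tcp [0.4677 0.2805 0.1029] xaxis [-0.     0.003 -1.   ] jaw deg -72.8 w 0.085 F [ 0.  -0.6 -0.3] q7 -2.06
turn 0.008 shift [96.9  6.   0.9]
turn -1.039 shift [96.9  2.2  5.7]
turn 1.056 shift [96.9  3.8 -4.8]
```

```bash
cat > wl.py <<'E'
import sys;from bench import r,viewer,nets
from fit import *
n=sys.argv[1];xy=[float(v) for v in sys.argv[2:4]]
cal=viewer.calibration("wrist");p,d=viewer.grab_frame("wrist")
c=proj(cal,np.array([[*xy,.015]]),True)[0]
m=bronze(p,c,int(sys.argv[4]));v,s=fit(n,m,cal,xy,True);print(n,c.round(),m.sum(),v.round(4),round(s,3))
o=p[:,:,::-1].copy();u=proj(cal,outline(n,*v),True);k=len(u)//2
for q in(u[:k],u[k:]):cv2.polylines(o,[q.astype(np.int32)],1,(0,255,0),1)
cv2.imwrite(f"pics/w_{n}.png",o)
E
python3 wl.py nut_xl .4685 .2748 130
```

```text
nut_xl [328. 194.] 3571 [ 0.4679  0.2729 -0.2549] 0.977
```

View pics/w_nut_xl.png

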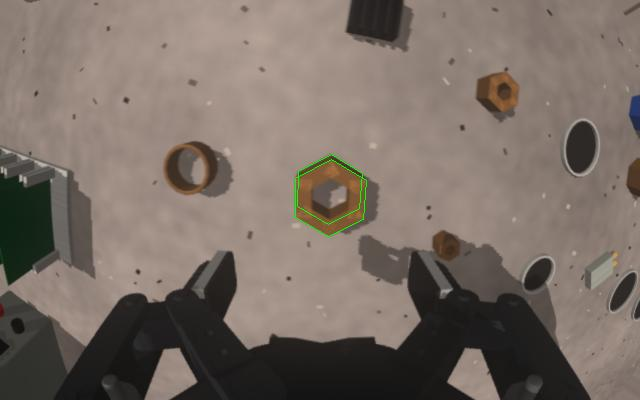

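Nut_xl is at (331,195) in the wrist view. The wrist fit agrees with the top camera within 2 mm, so I'll descend and grip.

```bash
python3 -m pendant '[85,30,7.2,1.9,0.03, 85,35,0,0,0, 85,25,0,0,0, 85,7,0,0,0, 85,0,0,0,0, 40,0,0,0,0, 40,0,0,0,0, 40,0,0,0,0, 40,0,0,0,0, 40,0,0,0,0, 40,0,0,0,0]' 80; python3 plan.py .454 -.3976 .1
```

```text
clock: 4.78
tcp_pos: [0.4693, 0.2669, 0.0058]
orientation: [2.082, 0.274, -2.082]
contact_force: [-0.7, 0.5, 0.7]
grip_width: 0.0397
t 4.775 tcp [0.4693 0.2669 0.0058] xaxis [-0. -0. -1.] jaw deg -75.0 w 0.0397 F [-0.7  0.5  0.7] q7 -2.13
turn 0 shift [-94.2 637.9 186.9]
```

Run:
```python
from bench import viewer
import cv2
p,d=viewer.grab_frame("wrist");cv2.imwrite("pics/w2.png",p[:,:,::-1])
```

```text
(no output)
```

View pics/w2.png

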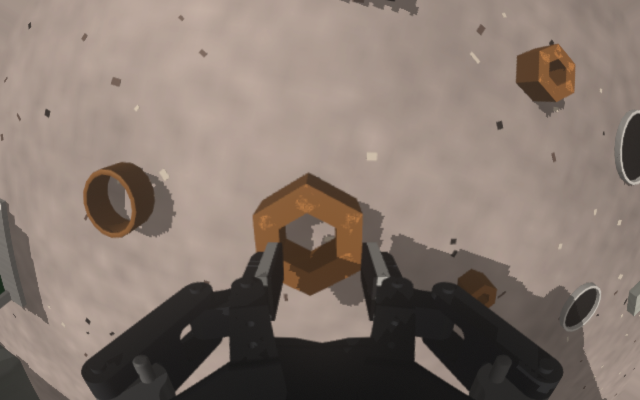

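```bash
python3 wl.py nut_xl .468 .273 130; python3 wl.py nut_xl .468 .273 70
python3 - <<'E'
from bench import r,viewer
from fit import *
from scipy.spatial.transform import Rotation as Ro
o=r.get_obs();R=Ro.from_rotvec(o["orientation"]).as_matrix();p=o["tcp_pos"];cal=viewer.calibration("wrist")
print(o["grip_width"],p, (-cal["world_to_cam"][:3,:3].T@cal["world_to_cam"][:3,3]).round(3))
for q in([0,0,0],[-19,0,0],[-19,20,0],[-19,-20,0],[-19,30,0],[-19,-30,0],[-10,30,0],[-10,-30,0]):
    print(q,proj(cal,(p+R@(np.array(q)/1e3))[None],True).round())
E
```

```text
nut_xl [311. 234.] 8056 [ 0.4679  0.2743 -0.2453] 0.909
nut_xl [311. 234.] 8049 [ 0.4679  0.2743 -0.2342] 0.909
0.04019540741697953 [0.46933403 0.26690682 0.00577687] [0.54  0.286 0.187]
[0, 0, 0] [[321. 229.]]
[-19, 0, 0] [[321. 242.]]
[-19, 20, 0] [[356. 241.]]
[-19, -20, 0] [[287. 241.]]
[-19, 30, 0] [[373. 241.]]
[-19, -30, 0] [[269. 241.]]
[-10, 30, 0] [[371. 235.]]
[-10, -30, 0] [[272. 235.]]
```

```bash
python3 -m pendant '[0,0,0,0,0, 0,0,0,0,0, 0,0,0,0,0]' 80;  python3 - <<'E'
from bench import viewer
import cv2
p,d=viewer.grab_frame("wrist");q,d=viewer.grab_frame("side")
cv2.imwrite("pics/w3.png",cv2.hconcat([p[100:400,180:460,::-1],cv2.resize(q[120:260,200:420,::-1],(471,300))]))
E
```

```text
clock: 5.3
tcp_pos: [0.4694, 0.2669, 0.0058]
orientation: [2.082, 0.274, -2.082]
contact_force: [0.1, -0.7, 0.0]
grip_width: 0.0
```

View pics/w3.png

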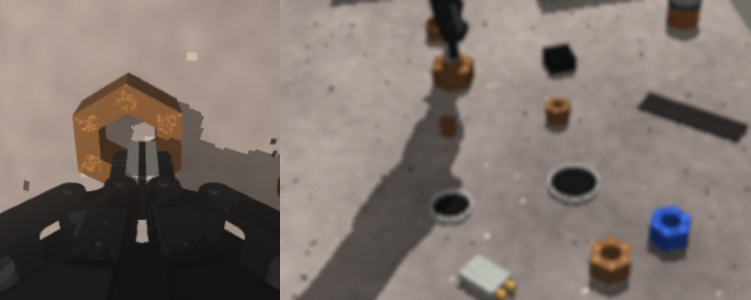

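Run:
```python
from bench import r,viewer
from fit import *
cal=viewer.calibration("wrist");p,d=viewer.grab_frame("wrist");T=cal["world_to_cam"];K=cal["mtx"]
def w(u,v):
    a=np.array([(u-K[0,2])/K[0,0],(v-K[1,2])/K[1,1]]);t=np.linalg.norm(a);s=a/t*np.tan(t);z=d[v,u]
    return (T[:3,:3].T@(np.array([s[0]*z,-s[1]*z,-z])-T[:3,3])).round(4)
for u,v in((321,228),(321,232),(318,240),(325,240),(322,250),(330,265),(312,265),(260,225),(350,225),(305,200),(430,150),(320,120),(270,270)):print(u,v,w(u,v),d[v,u])
print(K,r.get_obs()["tcp_pos"])
```

```text
321 228 [ 0.4673  0.2666 -0.0013] 0.20170362
321 232 [ 4.65e-01  2.66e-01 -1.00e-04] 0.20123048
318 240 [0.4593 0.2665 0.0006] 0.20205304
325 240 [ 4.602e-01  2.620e-01 -1.000e-04] 0.20288137
322 250 [0.4799 0.2694 0.0583] 0.14093362
330 265 [0.4813 0.2664 0.0739] 0.12576821
312 265 [0.4786 0.2734 0.0725] 0.1273544
260 225 [0.4723 0.3026 0.0302] 0.16747774
350 225 [0.4853 0.2551 0.0305] 0.16704983
305 200 [0.4923 0.282  0.029 ] 0.16454935
430 150 [5.357e-01 2.139e-01 3.000e-04] 0.18506312
320 120 [5.341e-01 2.851e-01 3.000e-04] 0.18026733
270 270 [0.447  0.2916 0.0318] 0.17373642
[[309.70691629   0.         321.75346618]
 [  0.         309.70691629 200.79986239]
 [  0.           0.           1.        ]] [0.46940659 0.26693422 0.0058115 ]
```

Run:
```python
from bench import r,viewer
from fit import *
from scipy.spatial.transform import Rotation as Ro
cal=viewer.calibration("wrist");p,d=viewer.grab_frame("wrist");T=cal["world_to_cam"];K=cal["mtx"]
o=r.get_obs();R=Ro.from_rotvec(o["orientation"]).as_matrix()
def w(u,v):
    a=np.array([(u-K[0,2])/K[0,0],(v-K[1,2])/K[1,1]]);t=np.linalg.norm(a);s=a/t*np.tan(t);z=d[v,u]
    return T[:3,:3].T@(np.array([s[0]*z,-s[1]*z,-z])-T[:3,3])
for v in range(236,290,4):
  print(v,*[(u,(R.T@(w(u,v)-o["tcp_pos"])*1e3).round().tolist()) for u in(300,312,322,330,342)])
c=-T[:3,:3].T@T[:3,3];print("cam in tool",R.T@(c-o["tcp_pos"]),"axis",R.T@(-T[2,:3]),o)
```

```text
236 (300, [6.0, -14.0, 7.0]) (312, [7.0, -6.0, 8.0]) (322, [7.0, 0.0, 8.0]) (330, [6.0, 6.0, 7.0]) (342, [-24.0, 11.0, -6.0])
240 (300, [6.0, -14.0, 10.0]) (312, [5.0, -6.0, 10.0]) (322, [6.0, 0.0, 10.0]) (330, [5.0, 6.0, 10.0]) (342, [-24.0, 11.0, -3.0])
244 (300, [6.0, -14.0, 13.0]) (312, [-46.0, -4.0, -11.0]) (322, [-46.0, 0.0, -11.0]) (330, [-46.0, 4.0, -11.0]) (342, [-25.0, 11.0, -1.0])
248 (300, [3.0, -14.0, 15.0]) (312, [-51.0, -4.0, -11.0]) (322, [-51.0, 0.0, -11.0]) (330, [-50.0, 4.0, -11.0]) (342, [-24.0, 12.0, 2.0])
252 (300, [-47.0, -10.0, -7.0]) (312, [-55.0, -4.0, -11.0]) (322, [-55.0, 0.0, -11.0]) (330, [-55.0, 4.0, -11.0]) (342, [-47.0, 10.0, -7.0])
256 (300, [-50.0, -10.0, -6.0]) (312, [-60.0, -4.0, -11.0]) (322, [-181.0, 0.0, -73.0]) (330, [-59.0, 4.0, -11.0]) (342, [-51.0, 10.0, -7.0])
260 (300, [-55.0, -10.0, -7.0]) (312, [-62.0, -4.0, -11.0]) (322, [-62.0, 0.0, -10.0]) (330, [-63.0, 4.0, -11.0]) (342, [-55.0, 9.0, -7.0])
264 (300, [-58.0, -10.0, -6.0]) (312, [-67.0, -4.0, -12.0]) (322, [-67.0, 0.0, -11.0]) (330, [-66.0, 4.0, -11.0]) (342, [-60.0, 9.0, -7.0])
268 
[... 944 characters left out ...]
-01] {'clock': 5.5, 'joints': array([-0.43676291,  0.52540828, -0.24650657,  2.00556373,  0.20810619,
        0.63421968, -2.1286274 ]), 'qvel': array([ 5.73837369e-04,  5.90711234e-04,  2.93845408e-04, -5.65791862e-04,
       -8.64952519e-04,  1.55529717e-03, -4.49202866e-05]), 'tau': array([-1.12144102e-03, -5.23239648e+01, -2.13184319e+00, -1.82291687e+01,
        8.28372053e-03,  9.20764724e-04,  1.65357665e-05]), 'tcp_pos': array([0.46938125, 0.26689902, 0.0058008 ]), 'orientation': array([ 2.08174945,  0.27399021, -2.08172367]), 'contact_force': array([ 0.29408407, -0.69431689, -0.05452276]), 'moment': array([ 0.04528087,  0.01589347, -0.01150931]), 'grip_width': 0.0003914428984754393}
```

The depth image shows the shut fingertips about 44 mm behind the reported TCP. They passed above the nut without touching it, so I'll allow for that offset. I'll open, recentre, and descend deeper.

```bash
python3 -m pendant '[85,0,-6.7,-0.4,0, 85,0,0,0,0, 85,0,0,0,0, 85,0,0,0,0, 85,0,0,0,0, 85,0,0,0,0, 85,20,0,0,0, 85,10,0,0,0, 85,0,0,0,0]' 80; python3 plan.py .468 .2735 -.038
```

```text
clock: 6.62
tcp_pos: [0.4674, 0.2731, -0.0249]
orientation: [2.08, 0.273, -2.083]
contact_force: [0.7, 0.2, -0.5]
grip_width: 0.0849
t 6.625 tcp [ 0.4674  0.2731 -0.0249] xaxis [-0.001 -0.001 -1.   ] jaw deg -75.0 w 0.0849 F [ 0.7  0.2 -0.5] q7 -2.16
turn 0 shift [13.1 -0.3 -0.7]
```

```bash
python3 -m pendant '[85,7,0,0,0, 85,6,0,0,0, 85,0,0,0,0, 40,0,0,0,0, 40,0,0,0,0, 40,0,0,0,0, 40,0,0,0,0, 40,0,0,0,0]' 80; python3 plan.py .454 -.3976 .04
```

```text
clock: 7.62
tcp_pos: [0.4684, 0.274, -0.0365]
orientation: [2.083, 0.275, -2.081]
contact_force: [-1.8, 0.4, 5.8]
grip_width: 0.0586
t 7.625 tcp [ 0.4684  0.274  -0.0365] xaxis [ 0.001  0.001 -1.   ] jaw deg -75.0 w 0.0586 F [-1.8  0.4  5.8] q7 -2.17
turn 0 shift [-77.  644.9 187.8]
```

```bash
python3 -m pendant '[40,-20,0,0,0, 40,-30,0,0,0, 40,-27,0,0,0, 40,0,53.7,15.6,0, 40,0,53.7,15.6,0, 40,0,53.7,15.6,0, 40,0,53.7,15.6,0, 40,0,53.7,15.6,0, 40,0,53.7,15.6,0, 40,0,53.7,15.6,0, 40,0,53.7,15.6,0, 40,0,53.7,15.6,0, 40,0,53.7,15.6,0, 40,0,53.7,15.6,0, 40,0,53.7,15.6,0, 40,0,0,0,0, 40,0,0,0,0]' 80; python3 plan.py .454 -.3976 -.0335
```

```text
clock: 9.75
tcp_pos: [0.4529, -0.3964, 0.0387]
orientation: [2.081, 0.276, -2.085]
contact_force: [0.5, 0.5, -5.9]
grip_width: 0.0586
t 9.75 tcp [ 0.4529 -0.3964  0.0387] xaxis [-0.002  0.002 -1.   ] jaw deg -75.0 w 0.0586 F [ 0.5  0.5 -5.9] q7 -0.79
turn 0 shift [72.2  1.6 -0.9]
```

```bash
python3 -m pendant '[40,30,1.6,-0.9,0, 40,25,0,0,0, 40,12,0,0,0, 40,4,0,0,0, 40,1,0,0,0, 40,0,0,0,0, 72,0,0,0,0, 72,0,0,0,0, 72,0,0,0,0, 72,-15,0,0,0, 72,-35,0,0,0, 72,-45,0,0,0, 72,0,0,0,0]' 80; python3 plan.py .6285 -.1453 .04 -.189;  python3 - <<'E'
from bench import viewer
import cv2
q,d=viewer.grab_frame("wrist");cv2.imwrite("pics/x.png",q[:,:,::-1])
E
```

```text
clock: 11.38
tcp_pos: [0.4581, -0.4008, 0.0678]
orientation: [2.086, 0.267, -2.073]
contact_force: [-0.5, 0.7, 0.9]
grip_width: 0.0725
t 11.375 tcp [ 0.4581 -0.4008  0.0678] xaxis [ 0.007 -0.005 -1.   ] jaw deg -75.0 w 0.0725 F [-0.5  0.7  0.9] q7 -0.78
turn -0.073 shift [  27.7 -185.6 -244.8]
turn 0.974 shift [  27.7 -304.8   38.4]
turn -1.12 shift [  27.7  119.2 -283.1]
```

View pics/x.png

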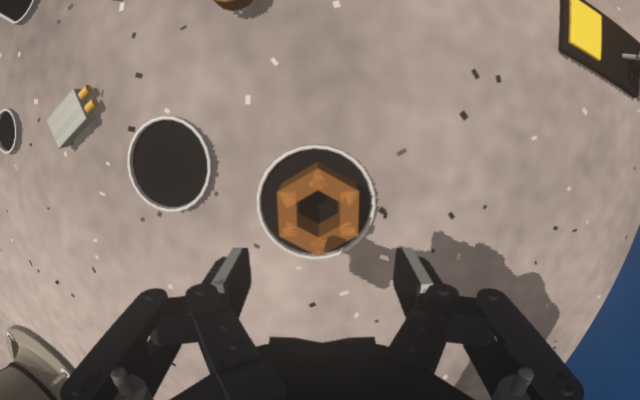

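Nut_xl lies centred and flat in its dish at (318,202). Next is nut_l.

```bash
python3 -m pendant '[72,0,0,0,-0.073, 72,0,-31,-40.8,0, 72,0,-31,-40.8,0, 72,0,-31,-40.8,0, 72,0,-31,-40.8,0, 72,0,-31,-40.8,0, 72,0,-31,-40.8,0, 72,0,0,0,0, 72,0,0,0,0]' 80; python3 wl.py nut_l .6285 -.1453 100;python3 plan.py .6285 -.1453 -.036 -.189
```

```text
clock: 12.55
tcp_pos: [0.6243, -0.1431, 0.062]
orientation: [2.038, 0.345, -2.042]
contact_force: [0.2, -0.4, -1.0]
grip_width: 0.0721
nut_l [326. 202.] 3315 [ 0.627  -0.1444 -0.2051] 0.979
t 12.6 tcp [ 0.6241 -0.1442  0.0621] xaxis [-0.002 -0.001 -1.   ] jaw deg -70.9 w 0.072 F [-0.1  0.   0. ] q7 -1.23
turn -0.001 shift [98.1  2.5 -4. ]
turn 1.046 shift [98.1 -2.2 -4.2]
turn -1.049 shift [98.1  4.7  0.2]
```

```bash
python3 -m pendant '[72,35,1,-2.8,0.015, 72,30,0,0,0, 72,20,0,0,0, 72,13,0,0,0, 72,0,0,0,0, 30,0,0,0,0, 30,0,0,0,0, 30,0,0,0,0, 30,0,0,0,0, 30,0,0,0,0, 30,-15,0,0,0, 30,-30,0,0,0, 30,-35,0,0,0, 30,0,0,0,0]' 80; python3 plan.py .4557 -.2654 .04
```

```text
clock: 14.35
tcp_pos: [0.6307, -0.1429, 0.0483]
orientation: [2.054, 0.328, -2.042]
contact_force: [-0.3, -0.0, -3.1]
grip_width: 0.0453
t 14.35 tcp [ 0.6307 -0.1429  0.0483] xaxis [ 0.006 -0.001 -1.   ] jaw deg -71.7 w 0.0453 F [-0.3 -0.  -3.1] q7 -1.24
turn 0 shift [  7.4  61.2 204.7]
```

```bash
python3 -m pendant '[30,0,15.3,51.2,0, 30,0,15.3,51.2,0, 30,0,15.3,51.2,0, 30,0,15.3,51.2,0, 30,0,0,0,0, 30,0,0,0,0, 30,0,0,0,0]' 80; python3 plan.py .4557 -.2654 -.0325
```

```text
clock: 15.22
tcp_pos: [0.4542, -0.264, 0.0446]
orientation: [2.048, 0.333, -2.047]
contact_force: [0.6, 0.2, -2.7]
grip_width: 0.0455
t 15.225 tcp [ 0.4542 -0.264   0.0446] xaxis [ 0.     0.001 -1.   ] jaw deg -71.6 w 0.0455 F [ 0.6  0.2 -2.7] q7 -0.96
turn 0 shift [77.1  1.9 -0.9]
```

```bash
python3 -m pendant '[30,35,1.9,-0.9,0, 30,25,0,0,0, 30,12,0,0,0, 30,5,0,0,0, 30,0,0,0,0, 30,0,0,0,0, 60,0,0,0,0, 60,0,0,0,0, 60,0,0,0,0, 60,-15,0,0,0, 60,-35,0,0,0, 60,-45,0,0,0, 60,0,0,0,0, 60,0,0,0,0]' 80; python3 plan.py .615 .1514 .06 -.27;  python3 - <<'E'
from bench import viewer
import cv2
q,d=viewer.grab_frame("wrist");cv2.imwrite("pics/l.png",q[100:330,100:540,::-1])
E
```

```text
clock: 16.98
tcp_pos: [0.4544, -0.2667, 0.0632]
orientation: [2.049, 0.33, -2.048]
contact_force: [-0.4, 0.5, -1.0]
grip_width: 0.0598
t 16.975 tcp [ 0.4544 -0.2667  0.0632] xaxis [ 0. -0. -1.] jaw deg -71.7 w 0.0598 F [-0.4  0.5 -1. ] q7 -0.95
turn 0.066 shift [   3.1 -364.5 -260.3]
turn -0.981 shift [   3.1   43.2 -445.8]
turn 1.113 shift [   3.1 -407.7  185.5]
```

View pics/l.png

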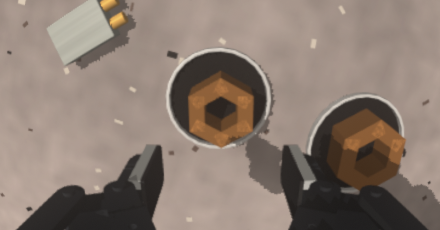

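Nut_l sits inside its dish, at (220,107) in the crop. Next is nut_m.

```bash
python3 -m pendant '[60,0,0,0,0.066, 60,0,-45.6,-32.5,0, 60,0,-45.6,-32.5,0, 60,0,-45.6,-32.5,0, 60,0,-45.6,-32.5,0, 60,0,-45.6,-32.5,0, 60,0,-45.6,-32.5,0, 60,0,-45.6,-32.5,0, 60,0,-45.6,-32.5,0, 60,0,0,0,0, 60,0,0,0,0]' 80; python3 wl.py nut_m .615 .1514 80;python3 plan.py .615 .1514 -.036 -.27
```

```text
clock: 18.4
tcp_pos: [0.6135, 0.1509, 0.0613]
orientation: [2.083, 0.265, -2.089]
contact_force: [0.4, -1.4, -0.1]
grip_width: 0.0601
nut_m [321. 205.] 1905 [ 0.6133  0.1508 -0.3215] 0.97
t 18.45 tcp [0.6137 0.1498 0.0615] xaxis [-0.002 -0.002 -1.   ] jaw deg -75.5 w 0.0601 F [ 1.  -0.1  0.2] q7 -1.8
turn -0.001 shift [97.5 -1.3 -1.9]
turn 1.046 shift [97.5 -2.3  0.2]
turn -1.048 shift [97.5  1.  -2.1]
```

```bash
python3 -m pendant '[60,35,-1,0,0.045, 60,30,0,0,0, 60,20,0,0,0, 60,12,0,0,0, 60,0,0,0,0, 20,0,0,0,0, 20,0,0,0,0, 20,0,0,0,0, 20,0,0,0,0, 20,0,0,0,0, 20,-15,0,0,0, 20,-30,0,0,0, 20,-35,0,0,0, 20,0,0,0,0]' 60; python3 plan.py .611 .0048 .04
```

```text
clock: 20.2
tcp_pos: [0.6167, 0.1535, 0.0495]
orientation: [2.118, 0.222, -2.106]
contact_force: [1.0, -0.5, -1.3]
grip_width: 0.0326
t 20.2 tcp [0.6167 0.1535 0.0495] xaxis [ 0.006  0.002 -1.   ] jaw deg -78.0 w 0.0326 F [ 1.  -0.5 -1.3] q7 -1.85
turn 0 shift [  9.2 144.3  36.4]
```

```bash
python3 -m pendant '[20,0,48.1,12.1,0, 20,0,48.1,12.1,0, 20,0,48.1,12.1,0, 20,0,0,0,0, 20,0,0,0,0, 20,0,0,0,0]' 60; python3 plan.py .611 .0048 -.0315
```

```text
clock: 20.95
tcp_pos: [0.6086, 0.006, 0.0456]
orientation: [2.11, 0.225, -2.111]
contact_force: [-0.1, 0.3, -1.2]
grip_width: 0.0329
t 20.95 tcp [0.6086 0.006  0.0456] xaxis [-0.     0.001 -1.   ] jaw deg -77.9 w 0.0329 F [-0.1  0.3 -1.2] q7 -1.61
turn 0 shift [77.1  1.7 -2.1]
```

```bash
python3 -m pendant '[20,35,1.7,-2.1,0, 20,25,0,0,0, 20,12,0,0,0, 20,5,0,0,0, 20,0,0,0,0, 20,0,0,0,0, 50,0,0,0,0, 50,0,0,0,0, 50,0,0,0,0, 50,-15,0,0,0, 50,-35,0,0,0, 50,-45,0,0,0, 50,0,0,0,0, 50,0,0,0,0]' 60; python3 plan.py .4534 .1452 .06 -.047
```

```text
clock: 22.7
tcp_pos: [0.6112, 0.0027, 0.0644]
orientation: [2.112, 0.221, -2.111]
contact_force: [-0.1, 0.2, 0.8]
grip_width: 0.05
t 22.7 tcp [0.6112 0.0027 0.0644] xaxis [ 0.001 -0.    -1.   ] jaw deg -78.0 w 0.05 F [-0.1  0.2  0.8] q7 -1.6
turn -0.268 shift [   4.3 -199.    74.9]
turn 0.779 shift [  4.3 -34.7 209.8]
turn -1.315 shift [   4.3 -164.4 -134.9]
```

```bash
python3 -m pendant '[50,0,0,0,-0.134, 50,0,0,0,-0.134, 50,0,-49.8,18.7,0, 50,0,-49.8,18.7,0, 50,0,-49.8,18.7,0, 50,0,-49.8,18.7,0, 50,0,0,0,0, 50,0,0,0,0]' 60; python3 wl.py nut_s .4534 .1452 60;python3 plan.py .4534 .1452 -.034 -.047
```

```text
clock: 23.7
tcp_pos: [0.4533, 0.1449, 0.0633]
orientation: [1.954, 0.475, -1.956]
contact_force: [0.7, -0.1, -0.5]
grip_width: 0.0504
nut_s [321. 205.] 869 [ 0.4519  0.1444 -0.1366] 0.949
t 23.75 tcp [0.4538 0.1445 0.0634] xaxis [-0.    -0.001 -1.   ] jaw deg -62.8 w 0.05 F [ 0.7 -0.8 -0.6] q7 -1.72
turn -0.001 shift [97.4 -0.8  0. ]
turn 1.046 shift [97.4 -0.4  0.7]
turn -1.048 shift [97.4 -0.4 -0.7]
```

View pics/w_nut_s.png

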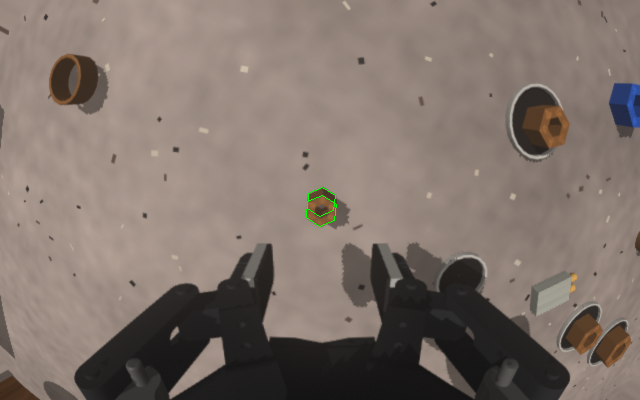

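Nut_s is at (321,207) with a good fit, and nut_m shows inside its dish at (545,125).

```bash
python3 -m pendant '[50,35,-0.8,1.7,0.08, 50,30,0,0,0, 50,20,0,0,0, 50,13,0,0,0, 50,0,0,0,0, 10,0,0,0,0, 10,0,0,0,0, 10,0,0,0,0, 10,0,0,0,0, 10,0,0,0,0, 10,-15,0,0,0, 10,-30,0,0,0, 10,-35,0,0,0, 10,0,0,0,0, 10,0,0,0,0]' 40; python3 plan.py .4465 -.011 .045
```

```text
clock: 25.62
tcp_pos: [0.4512, 0.1451, 0.0459]
orientation: [2.004, 0.402, -2.003]
contact_force: [0.6, -0.4, -1.3]
grip_width: 0.0211
t 25.625 tcp [0.4512 0.1451 0.0459] xaxis [ 0. -0. -1.] jaw deg -67.3 w 0.0211 F [ 0.6 -0.4 -1.3] q7 -1.81
turn 0 shift [  1.  142.2  64.7]
```

```bash
python3 -m pendant '[10,0,47.4,21.6,0, 10,0,47.4,21.6,0, 10,0,47.4,21.6,0, 10,0,0,0,0, 10,0,0,0,0, 10,0,0,0,0]' 40; python3 plan.py .4465 -.011 -.0315
```

```text
clock: 26.38
tcp_pos: [0.4465, -0.0092, 0.0455]
orientation: [2.002, 0.406, -2.003]
contact_force: [0.2, 0.0, -0.4]
grip_width: 0.0208
t 26.375 tcp [ 0.4465 -0.0092  0.0455] xaxis [-0.001  0.001 -1.   ] jaw deg -67.1 w 0.0208 F [ 0.2  0.  -0.4] q7 -1.46
turn 0 shift [77.   1.7  0.7]
```

Place it, back off, and clear the view for the final check.

```bash
python3 -m pendant '[10,35,1.7,0.7,0, 10,25,0,0,0, 10,12,0,0,0, 10,5.5,0,0,0, 10,0,0,0,0, 10,0,0,0,0, 40,0,0,0,0, 40,0,0,0,0, 40,0,0,0,0, 40,-15,0,0,0, 40,-35,0,0,0, 40,-50,0,0,0, 40,-50,0,0,0, 40,-40,0,0,0, 40,0,0,-50,0, 40,0,0,-50,0, 40,0,0,-50,0, 40,0,0,0,0, 40,0,0,0,0]' 40
cat > chk.py <<'E'
from bench import r, viewer, nets
from fit import *
p,d=viewer.grab_frame("top");cal=viewer.calibration("top")
g={"nut_xl":(.454,-.3976),"nut_l":(.4557,-.2654),"nut_m":(.611,.0048),"nut_s":(.4465,-.011),"collar_big":(.4553,.4081),"collar_small":(.6151,-.2878)}
for n,xy in g.items():
    c=proj(cal,np.array([[*xy,.015]]))[0];m=bronze(p,c,18)
    v,s=fit(n,m,cal,xy,z0=.003 if n in H else 0);print(n,m.sum(),"off mm",((v[:2]-xy)*1e3).round(1),round(s,3))
out=cv2.resize(p[150:280,145:485,::-1],(800,306),interpolation=cv2.INTER_CUBIC)
q,_=viewer.grab_frame("side");cv2.imwrite("pics/end.png",cv2.vconcat([out,cv2.resize(q[130:300,180:620,::-1],(800,290))]))
E
python3 chk.py
```

```text
clock: 28.75
tcp_pos: [0.5841, 0.045, 0.1585]
orientation: [2.002, 0.403, -2.005]
contact_force: [0.0, -1.4, 0.1]
grip_width: 0.0401
nut_xl 420 off mm [ 2.2 -3.4] 0.95
nut_l 227 off mm [-1.8 -2.5] 0.924Traceback (most recent call last):
  File "chk.py", line 6, in <module>
    c=proj(cal,np.array([[*xy,.015]]))[0];m=bronze(p,c,18)
                                            ~~~~~~^^^^^^^^
  File "fit.py", line 34, in bronze
    k,l,s,_=cv2.connectedComponentsWithStats(m);return l==1+np.argmax(s[1:,4])
                                                            ~~~~~~~~~^^^^^^^^^
    return _wrapfunc(a, 'argmax', axis=axis, out=out, **kwds)
    return bound(*args, **kwds)
ValueError: attempt to get argmax of an empty sequence
```

```bash
python3 -m pendant '[40,0,40.5,42.5,0, 40,0,40.5,42.5,0, 40,0,40.5,42.5,0, 40,0,40.5,42.5,0, 40,0,40.5,42.5,0, 40,0,40.5,42.5,0, 40,0,40.5,42.5,0, 40,0,40.5,42.5,0, 40,0,40.5,42.5,0, 40,0,40.5,42.5,0, 40,0,40.5,42.5,0, 40,0,40.5,42.5,0, 40,0,0,0,0, 40,0,0,0,0]' 40
python3 chk.py
```

```text
clock: 30.55
tcp_pos: [0.3019, -0.599, 0.1585]
orientation: [2.005, 0.403, -2.004]
contact_force: [0.7, 0.2, -0.2]
grip_width: 0.04
nut_xl 419 off mm [ 2.8 -3.4] 0.953
nut_l 260 off mm [-1.7 -3. ] 0.955
nut_m 138 off mm [ 1.  -1.9] 0.928
nut_s 62 off mm [ 0.6 -1.2] 0.93
collar_big 121 off mm [-0.   0.1] 0.887
collar_small 83 off mm [ 0.  -0.1] 0.866
```

View pics/end.png

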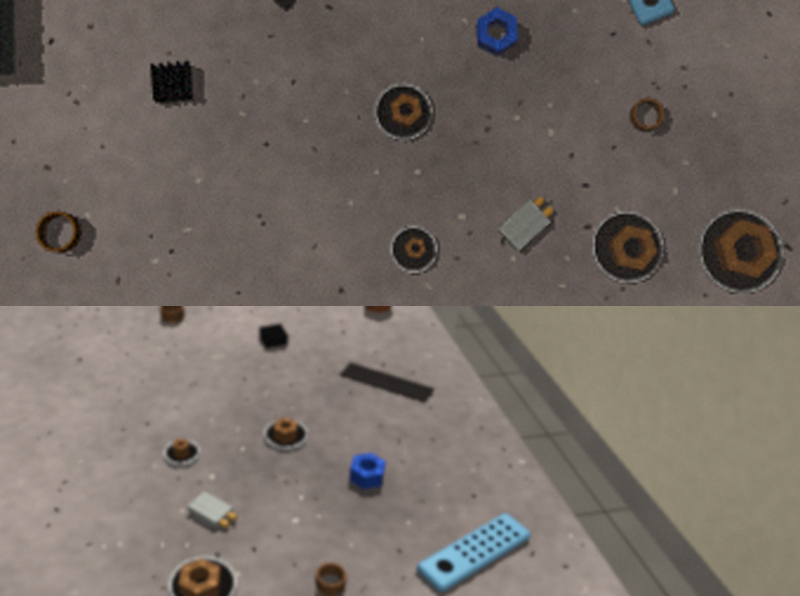

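All four nuts lie flat in the right dishes, about 2–5 mm off centre. The collars haven't moved, so I'm handing in.

```bash
python3 -c "
from bench import r
print(r.hand_in())"
```

```text
the job is handed in; nothing more can be done
None
```

All four bronze nuts are in the dishes of their own size rank, and the job was handed in at about 31 s of the 96 s allowed; no verdict was reported.

**Final top-camera check:**

| Item | Offset |
|---|---|
| nut_xl | about 4.4 mm from dish centre |
| nut_l | about 3.4 mm from dish centre |
| nut_m | about 2 mm from dish centre |
| nut_s | about 1.3 mm from dish centre |
| both collars | about 0.1 mm from where they started |

The nuts look flat in the pictures, but I did not measure their tilt or their height in the dishes. The arm ended well clear of everything.

**What failed or disagreed:**
- **Missed grasp:** my first grasp on nut_xl closed on air above the nut. The wrist depth image showed the shut fingertips about 44 mm behind the reported TCP. I allowed for that offset from then on, and all four nuts were then gripped on the first try.
- **Arm in view:** the first final check stopped partway because the arm hid a nut. I moved the arm aside and repeated it.

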